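# Weigh the sample jar under the balance's swing cover

### The job

Weigh the orange-capped jar: swing the dust cover on top of the balance's glass shield aside on its pin until the port is clear, and set the jar down gently and upright, without dropping it or pressing on it, in the middle of the weighing pan. Then swing the cover back until the port is fully closed, and let go. Do not knock the glass, and leave the rest of the bench as it is.

Things in the scene. Friction and masses are not known exactly. Their poses are not given: they have to be found in the camera images.
- cover (a joint): Slate-blue round dust cover (disc 152 mm across, 5 mm thick, top face 6 mm above the shield's top plate) turning level about one upright pin. rad: 0 = closed at its stop, centred on the port, overlapping it 8 mm all round; grows as it opens, clockwise from above; port wholly clear from 1.33, end stop 1.9. Stays where left (about 0.1 N m friction). Starts up to 0.3 open.
- cover_knob (a point): Centre of the grip of the black knob standing up on the cover: upright cylinder 24 mm in diameter, 26 mm high (13 mm above and below this point; the cover's top face is 21 mm below this point), 163 mm from the pin's axis. With the cover closed it is 45 mm from the port's centre, on the side away from the pin.
- cover_pin (a point): Point on the axis of the upright steel pin about which the cover turns, level with the cover's top face; at the rear left corner of the shield's top plate, 117 mm from the port's centre. The pin's cap, 20 mm in diameter, rises 7 mm above this point.
- shield: Clear glass draught shield, 190 mm square, on the rear of a white laboratory balance that stands firm at any place and yaw. In its white top plate, 6 mm thick, is a round port 136 mm wide. Origin: port's centre on the plate's upper face, 179 mm above the bench; z up, x to the balance's back, y to its left. The console reaches 235 mm towards -x, 65 mm high; balance 210 mm wide.
- pan_centre (a point): Centre of the upper face of the round steel weighing pan inside the shield, 110 mm in diameter, straight below the port: 104 mm below the port's origin, 75 mm above the bench when empty. Axes as the shield's.
- pan (a joint): How far the sprung pan has sunk, in m: 0 = empty. Its spring gives 1 N per mm (the jar alone sinks it 1.4 to 2.7 mm); more than 10 mm is an overload that harms the weighing cell.
- jar_orange: The jar to weigh (the same jar as the point jar_orange_centre). Origin: centre of its underside; z up.
- jar_orange_centre (a point): Centre (half-way up, 45 mm above its foot) of the jar to weigh: amber glass, paper label, orange screw cap. 90 mm tall; glass 50 mm in diameter up to 62 mm, cap 44 mm in diameter from 69 to 90 mm above the foot. 0.14 to 0.28 kg. Stands on the bench right of the balance, in a row with two other jars, in any order.
- jar_white_centre (a point): Centre of a like jar with a white cap, same sizes. Leave it.
- jar_blue_centre (a point): Centre of a like jar with a blue cap, same sizes. Leave it.
- tip_box_centre (a point): Centre of an orange pipette-tip box, 122 x 86 x 66 mm high, loose on the bench to the left. Leave it.
- tube_rack_centre (a point): Centre of a flat green tube rack, 68 x 222 x 28 mm high, loose on the bench to the left. Leave it.
- pipette_centre (a point): Middle of a white and yellow pipette, 240 mm long and 32 mm thick, lying on the bench to the right. Leave it.
- tin_centre (a point): Centre of a flat brass tin, 62 mm in diameter and 20 mm high, on the bench to the right. Leave it.
Not all that is in view belongs to the job. What is shaped like the jar_orange but turquoise is not meant.

How it is judged:
By the outcome, as a careful person would: the job done as asked, in the order asked, and still so for the second after the job is handed in, with the robot touching nothing.
It also fails if it takes over 72 s, if anything falls off the work surface, if the arm or the gripper's body presses on something with over 40 N, if the wrist force passes 120 N, or if a joint passes its speed limit or range.

### The arm

A 6-joint arm with a two-finger parallel gripper is mounted at the origin on the work surface. World frame = base frame: x ahead of the robot, y to its left, z up, the work surface at z = 0. Lengths are in mm, angles in degrees, forces in N, time in s.
With the tool pointing down it reaches from about 325 to 900 mm from the base axis. Payload 3.5 kg.
Tool frame: the origin (TCP) lies between the finger pads; the fingertips stand 14 mm ahead of it and the grasp point (between the pads) lies 5 mm behind it; z points along the fingers, y is the direction in which the jaws open and shut (so a half turn about z gives the same grasp; the last joint's range is limited). The gripper opens to 85 mm and grips with 20 to 120 N. Pads are 22 mm wide; open, the fingers measure 114 mm over their backs; the gripper's body (76 mm by 85 mm) begins 54 mm behind the grasp point. The pads swing forward as they close: fully open they stand 13 mm farther back than shut.
Start: joints at [60.94, 15.837, -1.513, 72.651, 0, 84.076], TCP at [245.578, 574.729, 245.313] pointing down, gripper open.
Joint ranges: [-178.77, 178.77], [-48.84, 107.48], [-61.69, 71.31], [-111.58, 123.2], [-90, 87.43], [-180, 180]. Speed limits (degrees/s): [147.25, 147.25, 180, 180, 180, 180].

### API

Orientations are given as a 3x3 rotation matrix whose columns are the frame's x, y, z axes.
In Python, from bench import robot, cams gives the robot as it stands.
- The arm moves only by the tool send_rows, never from a script. Its argument "targets" is a list of rows, each an object with "travel": the shift along the tool's x, y, z in m, a list of three; "twist": the turn about the tool's z in rad; "grip": the finger opening in m, from 0 to 0.0854. A call has 1 to 10 rows; each row is the pose to reach, as a shift and turn from the pose commanded when the call began, along the tool's axes at that moment; what a row does not reach only later rows make up. A row lasts 1/12 s, in which the tool goes at most 41.7 mm and 7.16 degrees, less where a joint would pass 70% of its speed; a pose out of reach is approached as far as the arm can. A call with a gripper value outside its range is refused whole. The fingers move at their own pace and stop on an object; the grip force is fixed at half the most. Time passes only in rows, so rows that repeat a pose let the fingers close. It gives the time, the measured TCP pose, the force and the opening at its end, in the units of the state.
- robot.observe(): the state, without advancing time (a new reading comes with each control period).
- cams.read_camera(name): name is "side" or "top" or "wrist"; returns the picture (420x560x3 uint8, red, green, blue); there is no depth.
- cams.camera_info(name): a dict with "intrinsics" (3x3 intrinsics, pixels), "dist_coeffs" ([k1, k2, p1, p2, k3] as OpenCV has them; the pictures are not rectified), "extrinsics" (4x4, takes a point from world to camera coordinates). Camera axes: x right, y down, z forward; pixel columns grow to the right and rows downward; lengths in mm; the calibration is good to about 2 mm. A picture is of the moment at which its call begins: read the wrist's pose just before it. camera_info takes no time and is no camera call; for the wrist camera it gives the pose at the moment of the call.
- robot.job_done(): hands the job in, once; it reports no verdict.
The state is a dict: "time_s": time; "q": joint angles; "joint_vel": joint speeds; "effort": joint torques, N m; "eef_pos": TCP position; "eef_rot": TCP orientation; "force": force on the tool from outside, world axes, zero at the start; "torque": the same for the moment, N m; "grip_width": finger opening in mm.
Only numpy, scipy, OpenCV 4.12 (cv2) and the standard library are available. Lean on these libraries where they do the work, as an engineer would, in place of code of your own. Each camera call takes 0.05 s, during which the arm holds its last target.

## Working session

There is one attempt and no reset: what is moved stays moved. The work goes in short steps, Python scripts to look and compute and a tool call to move; the robot and the scene stay as the last step left them, time stands still between calls to the robot, and variables do not carry over. Pictures are saved under pics/ and viewed, and the job is handed in when it is done.

Besides the shell and the picture viewer there is one more tool, called after ">>>" as a command line: name --argument value ..., lists and objects as JSON in quotes. send_rows: Moves the arm, as the interface text tells. Its arguments: {"type":"object","properties":{"targets":{"type":"array"}},"required":["targets"]}

```bash
ls; mkdir -p pics
python3 - <<'E'
from bench import robot, cams
import cv2, numpy as np
s=robot.observe(); print({k:np.round(s[k],3).tolist() for k in s})
for n in ["side","top","wrist"]:
    i=cams.camera_info(n); print(n,np.round(i["intrinsics"],1).tolist(),np.round(i["dist_coeffs"],4).tolist(),np.round(i["extrinsics"],3).tolist())
    cv2.imwrite(f"pics/{n}0.png",cams.read_camera(n)[:,:,::-1])
E
```

```text
pics
{'time_s': 0.0, 'q': [60.94, 15.879, -1.598, 72.65, -0.001, 84.076], 'joint_vel': [-0.027, 0.017, 0.017, -0.048, -0.021, 0.043], 'effort': [0.0, -44.551, 29.521, 0.016, -0.0, -0.0], 'eef_pos': [245.221, 574.078, 244.15], 'eef_rot': [[-0.92, 0.393, -0.001], [0.393, 0.92, -0.002], [0.0, -0.002, -1.0]], 'force': [0.357, -0.392, 0.019], 'torque': [-0.014, 0.063, -0.016], 'grip_width': 85.383}
side [[408.3, 0.0, 279.1], [0.0, 408.3, 205.9], [0.0, 0.0, 1.0]] [-0.0159, 0.0, 0.0, 0.0, 0.0] [[0.995, -0.102, -0.017, -505.857], [-0.083, -0.689, -0.72, 111.402], [0.061, 0.717, -0.694, 1301.744], [0.0, 0.0, 0.0, 1.0]]
top [[390.1, 0.0, 281.7], [0.0, 390.1, 214.7], [0.0, 0.0, 1.0]] [-0.0325, 0.0, 0.0, 0.0, 0.0] [[-0.019, -1.0, -0.002, -42.091], [-0.989, 0.019, -0.145, 547.35], [0.145, -0.001, -0.989, 1066.974], [0.0, 0.0, 0.0, 1.0]]
wrist [[324.8, 0.0, 274.5], [0.0, 324.8, 208.3], [0.0, 0.0, 1.0]] [0.0021, 0.0, 0.0, 0.0, 0.0] [[0.393, 0.92, -0.002, -622.809], [0.877, -0.374, 0.303, -39.652], [0.278, -0.121, -0.953, 380.904], [0.0, 0.0, 0.0, 1.0]]
```

View pics/side0.png

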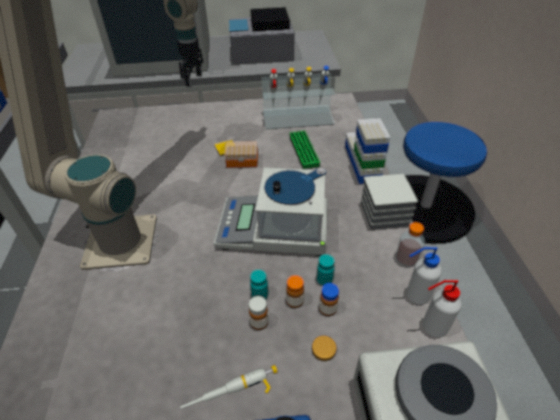

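View pics/top0.png

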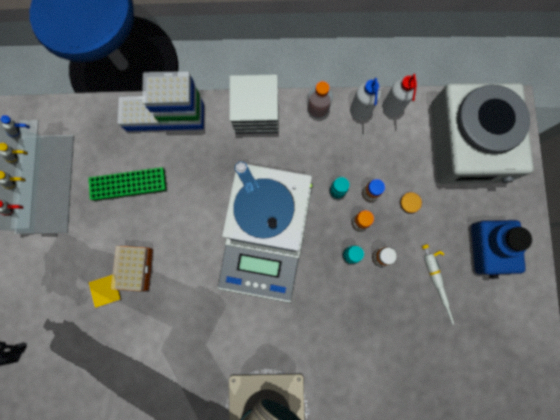

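View pics/wrist0.png

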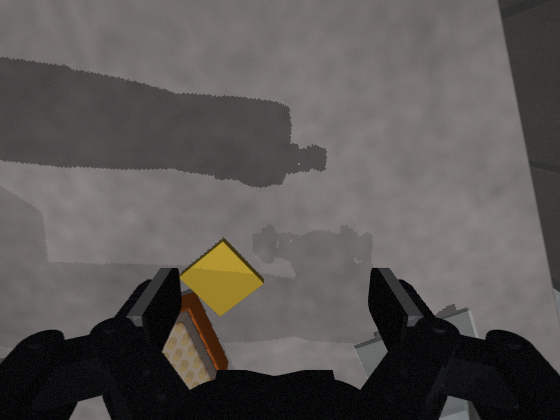

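Top view: the orange-capped jar is at (365,219). Look-alikes are the white cap (387,257), the blue cap (376,187), turquoise caps (341,187) and (354,254), and a large orange-capped bottle at (319,95) at the back. The first fits: it has an orange cap and stands in the row of jars right of the balance. The knob is near (272,223) and the pin near (242,168). Enlarged crops next.

```bash
cat > h.py <<'E'
import numpy as np, cv2
from bench import robot, cams
def ray(info,uv):
    K=np.array(info["intrinsics"],float);D=np.array(info["dist_coeffs"],float);E=np.array(info["extrinsics"],float)
    p=cv2.undistortPoints(np.array([[uv]],float),K,D)[0,0]
    R,t=E[:3,:3],E[:3,3]; return -R.T@t, R.T@np.array([p[0],p[1],1])
def onz(info,uv,z):
    c,d=ray(info,uv); return c+d*(z-c[2])/d[2]
def tri(rs):
    A=np.zeros((3,3));b=np.zeros(3)
    for c,d in rs:
        d=d/np.linalg.norm(d);P=np.eye(3)-np.outer(d,d);A+=P;b+=P@c
    return np.linalg.solve(A,b)
def proj(info,P):
    E=np.array(info["extrinsics"],float)
    q,_=cv2.projectPoints(np.array([P],float),cv2.Rodrigues(E[:3,:3])[0],E[:3,3],np.array(info["intrinsics"],float),np.array(info["dist_coeffs"],float));return q[0,0]
def comps(mask,mn=15):
    n,l,s,c=cv2.connectedComponentsWithStats(mask.astype(np.uint8));return [(np.round(c[i],1).tolist(),s[i].tolist()) for i in range(1,n) if s[i,4]>=mn]
E
python3 - <<'E'
import cv2
for n,(x,y,w,h) in {"top":(210,150,200,150),"side":(205,155,180,190)}.items():
    im=cv2.imread(f"pics/{n}0.png"); k=4 if n=="top" else 3
    cv2.imwrite(f"pics/{n}0c.png",cv2.resize(im[y:y+h,x:x+w],None,fx=k,fy=k,interpolation=cv2.INTER_CUBIC))
E
python3 - <<'E'
import sys;sys.path.insert(0,'.')
from h import *
for n in ["top","side"]:
    im=cv2.imread(f"pics/{n}0.png");hsv=cv2.cvtColor(im,cv2.COLOR_BGR2HSV);H,S,V=[hsv[...,i] for i in range(3)]
    print(n,"orange",comps((H>=5)&(H<=16)&(S>190)&(V>150)))
    print(" slate",comps((H>=98)&(H<=112)&(S>110)&(V>40)&(V<170),60))
E
```

```text
top orange [([322.2, 87.5], [316, 82, 13, 12, 118]), ([366.7, 216.5], [358, 211, 15, 15, 44])]
 slate [([79.6, 25.4], [29, 0, 104, 60, 5068]), ([175.6, 104.8], [147, 79, 48, 33, 342]), ([372.8, 88.8], [365, 78, 14, 27, 151]), ([167.8, 125.5], [123, 102, 81, 29, 422]), ([262.2, 205.9], [234, 169, 60, 68, 2767]), ([498.6, 248.7], [476, 220, 49, 55, 1867]), ([233.4, 280.1], [226, 276, 16, 9, 99]), ([277.4, 288.4], [270, 285, 16, 8, 98])]
side orange [([416.1, 227.1], [410, 223, 13, 10, 98]), ([294.9, 282.3], [288, 276, 15, 13, 157])]
 slate [([238.0, 25.0], [230, 20, 17, 11, 166]), ([1.8, 100.6], [0, 91, 6, 20, 67]), ([444.5, 148.4], [404, 122, 83, 54, 3479]), ([371.3, 145.8], [357, 129, 31, 24, 247]), ([354.4, 165.5], [346, 143, 18, 41, 141]), ([291.4, 186.6], [266, 172, 54, 32, 1209]), ([424.4, 249.7], [410, 247, 27, 9, 63]), ([430.9, 259.9], [424, 252, 16, 15, 126]), ([328.7, 291.7], [322, 282, 17, 18, 89]), ([300.1, 417.4], [290, 415, 20, 5, 74])]
```

View pics/top0c.png

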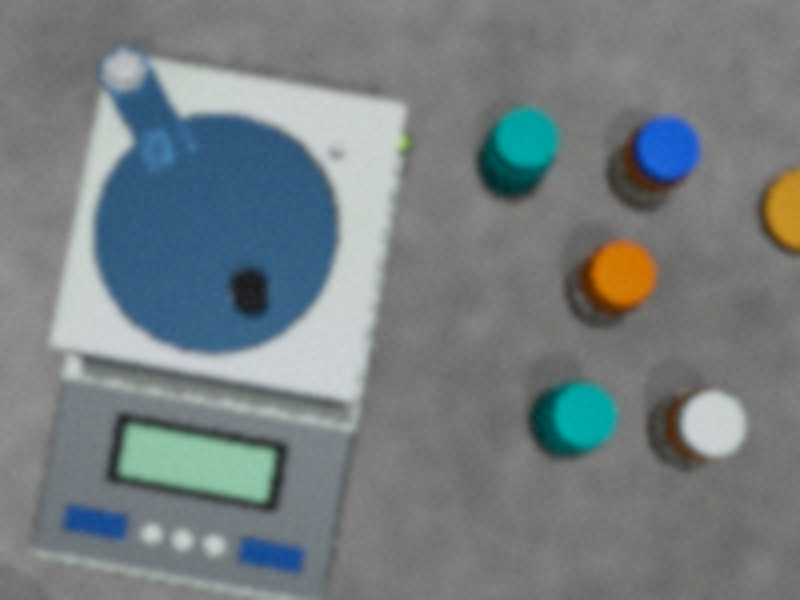

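View pics/side0c.png

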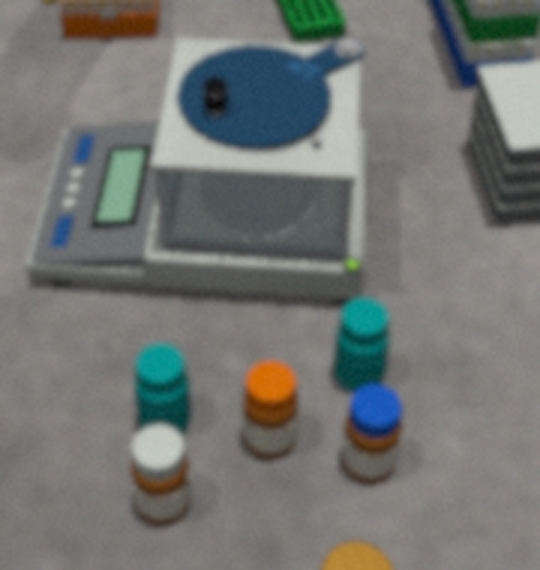

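The crop confirms it: the amber jar with an orange cap is at top (365,219) and side (295,283). The two turquoise jars are decoys. Now I measure.

Run:
```python
from h import *
T=cams.camera_info("top");S_=cams.camera_info("side")
def hs(n):
    im=cv2.imread(f"pics/{n}0.png");return cv2.cvtColor(im,cv2.COLOR_BGR2HSV)
def blob(n,lo,hi,seed,r=14):
    h=hs(n);m=cv2.inRange(h,np.array(lo),np.array(hi));mm=np.zeros_like(m);cv2.circle(mm,seed,r,255,-1);m&=mm
    c=max(cv2.findContours(m,cv2.RETR_EXTERNAL,cv2.CHAIN_APPROX_NONE)[0],key=cv2.contourArea);return cv2.fitEllipse(c)
P=[(242.5,163.75),(311.75,176.25),(299.5,250.5),(223,236.75)]
W=[onz(T,p,179) for p in P]
print("plate",np.round(W),[round(np.linalg.norm(W[i]-W[(i+1)%4])) for i in range(4)],"mid",np.mean(W,0))
for nm,lo,hi,s in [("orange",(5,150,120),(17,255,255),(366,218)),("white",(0,0,150),(180,60,255),(388,256)),("blue",(108,170,100),(125,255,255),(376,187)),("tq1",(82,150,120),(95,255,255),(342,185)),("tq2",(82,150,110),(95,255,255),(354,253))]:
    e=blob("top",lo,hi,s); print(nm,np.round(e[0],1),np.round(e[1],1),np.round(onz(T,e[0],90),1))
e=blob("side",(5,190,150),(14,255,255),(295,281)); print("side orange",e, onz(S_,e[0],88))
h=hs("top");m=cv2.inRange(h,np.array((98,110,40)),np.array((114,255,170)))
mm=np.zeros_like(m);cv2.circle(mm,(264,208),34,255,-1);m&=mm
c=max(cv2.findContours(m,cv2.RETR_EXTERNAL,cv2.CHAIN_APPROX_NONE)[0],key=cv2.contourArea)
cv=cv2.convexHull(c);print("disc top",cv2.minEnclosingCircle(c))
# disc: crop-extents 95..338, 113..353
for uv in [(210+216.5/4,150+233/4)]: print("disc centre",onz(T,uv,185))
pin=tri([ray(T,(240.9,167)),ray(S_,(205+349/3,155+47/3))]);print("pin cap tri",pin, onz(T,(240.9,167),192), onz(S_,(205+349/3,155+47/3),192))
for n,I,(x,y,w,hh) in [("top",T,(264,212,20,22)),("side",S_,(268,176,18,22))]:
    g=hs(n)[y:y+hh,x:x+w,2]; 
    print(n,[(np.array(a[0])+[x,y],np.array(a[1])) for a in comps(g<50,8)])
print("camtop",ray(T,(0,0))[0],"side",ray(S_,(0,0))[0])
```

```text
plate [[ 658.   44.  179.]
 [ 622. -130.  179.]
 [ 437.  -94.  179.]
 [ 474.   93.  179.]] [178, 189, 191, 190] mid [547.77517102 -21.80122033 179.        ]
orange [365.3 218.1] [15.3 15.9] [ 525.3 -278.6   90. ]
white [388.3 255.5] [15.  15.7] [ 423.3 -335.4   90. ]
blue [376.1 186.9] [14.4 14.5] [ 611.2 -312.6   90. ]
tq1 [341.2 184. ] [13.9 14.6] [ 620.9 -217.1   90. ]
tq2 [355.6 253.5] [14.8 15.7] [ 430.5 -247.8   90. ]
side orange ((294.8123779296875, 282.494873046875), (12.214786529541016, 13.855642318725586), 93.00869750976562) [ 522.48660751 -283.96839118   88.        ]
disc top ((262.206298828125, 205.79501342773438), 31.215187072753906)
disc centre [542.06939883  -9.43330884 185.        ]
pin cap tri [647.15414876  47.51098599 185.0031718 ] [646.09762789  46.80764665 192.        ] [644.3882346  38.7707101 192.       ]
top [(array([271.9, 222.5]), array([ 5,  6,  7, 10, 56]))]
side [(array([276.5, 186.5]), array([ 5,  5,  8, 11, 62]))]
camtop [ 386.0668511   -51.63207883 1134.93747316] side [ 432.44649983 -908.4880305   974.92487028]
```

```bash
cat >> h.py <<'E'
def go(target,yang=None):
    "print travel (m) and twist for tool y angle (deg, world)"
    s=robot.observe();R=np.array(s["eef_rot"]);p=np.array(s["eef_pos"])
    print("travel",np.round(R.T@(np.array(target)-p)/1000,4).tolist())
    if yang is not None:
        a=np.degrees(np.arctan2(R[1,1],R[0,1]));d=(a-yang+180)%360-180;print("yang now",round(a,1),"twist",round(np.radians(d),3))
def snap(n,f):
    i=cams.camera_info(n);im=cams.read_camera(n);cv2.imwrite(f"pics/{f}.png",im[:,:,::-1]);np.save(f"pics/{f}.npy",i,allow_pickle=True);return i
E
python3 - <<'E'
from h import *
T=cams.camera_info("top");S=cams.camera_info("side")
print(onz(T,(271.9,222.5),206),onz(S,(276.5,186.5),206),tri([ray(T,(271.9,222.5)),ray(S,(276.5,186.5))]))
w=cams.camera_info("wrist");p=np.array(robot.observe()["eef_pos"]);R=np.array(robot.observe()["eef_rot"])
print("wristcam tool",R.T@(ray(w,(0,0))[0]-p), "TCP px",proj(w,p),"TCP+100",proj(w,p-[0,0,100]))
go([500,-22,310],118)
E
```

```text
[503.61913408 -28.589115   206.        ] [501.26014362 -33.11479906 206.        ] [502.85002016 -28.53913941 202.17390178]
wristcam tool [  77.65243467   -1.15594158 -129.70246117] TCP px [276.89385977 284.87868355] TCP+100 [276.12329064 214.19323197]
travel [-0.4685, -0.4483, -0.0649]
yang now 66.9 twist -0.892
```

>>> send_rows --targets '[{"travel":[-0.02,-0.02,-0.03],"twist":-0.1,"grip":0.085},{"travel":[-0.05,-0.045,-0.06],"twist":-0.2,"grip":0.085},{"travel":[-0.08,-0.07,-0.065],"twist":-0.3,"grip":0.085},{"travel":[-0.108,-0.1,-0.065],"twist":-0.4,"grip":0.085},{"travel":[-0.136,-0.13,-0.065],"twist":-0.5,"grip":0.085},{"travel":[-0.164,-0.157,-0.065],"twist":-0.6,"grip":0.075},{"travel":[-0.192,-0.184,-0.065],"twist":-0.7,"grip":0.065},{"travel":[-0.22,-0.21,-0.065],"twist":-0.8,"grip":0.055},{"travel":[-0.248,-0.237,-0.065],"twist":-0.892,"grip":0.045},{"travel":[-0.276,-0.264,-0.065],"twist":-0.892,"grip":0.045}]'

```text
time_s: 0.98
eef_pos: [395.7, 221.7, 310.2]
eef_rot: [[-0.882, -0.472, 0.0], [-0.472, 0.882, -0.0], [-0.0, -0.0, -1.0]]
force: [0.8, 0.0, -0.8]
grip_width: 45.4
```

```bash
python3 -c "
from h import *
print(robot.observe()['eef_pos'],robot.observe()['time_s'],robot.observe()['q'])
go([500,-22,310],118)"
```

```text
[395.68680012 221.6784554  310.17025266] 0.9833 [ 2.10849360e+01 -3.50201080e+00 -1.54438442e+01  7.80561287e+01
 -2.53184863e-03 -7.08868033e+00]
travel [0.0231, -0.2641, 0.0002]
yang now 118.2 twist 0.003
```

>>> send_rows --targets '[{"travel":[0.003,-0.034,0],"twist":0,"grip":0.045},{"travel":[0.006,-0.068,0],"twist":0,"grip":0.045},{"travel":[0.009,-0.102,0],"twist":0,"grip":0.045},{"travel":[0.012,-0.136,0],"twist":0,"grip":0.045},{"travel":[0.015,-0.17,0],"twist":0,"grip":0.045},{"travel":[0.018,-0.204,0],"twist":0,"grip":0.045},{"travel":[0.021,-0.234,0],"twist":0,"grip":0.045},{"travel":[0.023,-0.256,0],"twist":0,"grip":0.045},{"travel":[0.023,-0.264,0],"twist":0,"grip":0.045},{"travel":[0.023,-0.264,0],"twist":0,"grip":0.045}]'

```text
time_s: 1.82
eef_pos: [499.6, -21.8, 309.8]
eef_rot: [[-0.885, -0.467, -0.001], [-0.467, 0.885, 0.0], [0.001, 0.0, -1.0]]
force: [-0.3, -0.1, -0.9]
grip_width: 45.0
```

```bash
python3 -c "
from h import *
i=snap('wrist','w1');print(robot.observe()['eef_pos'],robot.observe()['grip_width'])
print(proj(i,[503,-29,206]),proj(i,[646,46.5,192]))"
```

```text
[498.95083998 -20.62431232 309.89542891] 45.015769301695855
[264.80502536 213.16197387] [266.78632825 369.97800811]
```

View pics/w1.png

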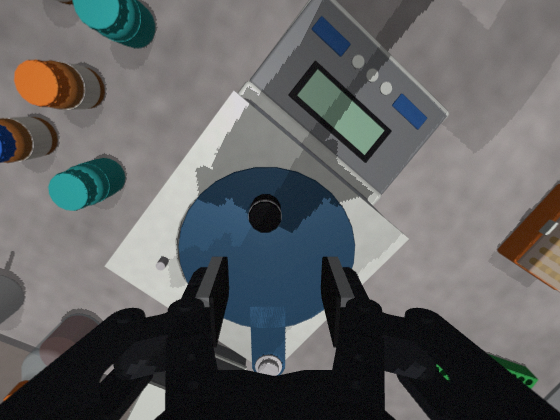

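The knob is at (265,214) and the pin cap at (268,367), both where predicted. Plate corners are at (235,92), (105,267) and (408,238), and the orange cap is at (37,84).

Run:
```python
from h import *
i=np.load("pics/w1.npy",allow_pickle=True).item()
fr,rr,fl=[onz(i,p,179) for p in [(235,92),(105,267),(408,238)]]
print(fr,rr,fl,np.linalg.norm(fr-rr),np.linalg.norm(fr-fl),"mid",(rr+fl)/2)
d=rr-fr;print("yaw",np.degrees(np.arctan2(d[1],d[0])));d=fl-fr;print("yaw2",np.degrees(np.arctan2(d[1],d[0]))-90)
print("pin",onz(i,(268,367),192))
# knob top ellipse
im=cv2.imread("pics/w1.png");g=cv2.cvtColor(im,cv2.COLOR_BGR2GRAY)
print(comps(g[180:245,235:300]<35,80))
print("knob top",onz(i,(265,211),219),"mid",onz(i,(265,214),206))
h=cv2.cvtColor(im,cv2.COLOR_BGR2HSV);m=cv2.inRange(h,np.array((98,80,30)),np.array((116,255,200)));m[:150]=0;m[255:]=0;m[:,:150]=0;m[:,380:]=0
c=max(cv2.findContours(m,cv2.RETR_EXTERNAL,cv2.CHAIN_APPROX_NONE)[0],key=cv2.contourArea)[:,0,:]
c=c[c[:,1]<250]
W=np.array([onz(i,p,185)[:2] for p in c.astype(float)])
hull=cv2.convexHull(W.astype(np.float32))[:,0]
A=np.c_[2*hull,np.ones(len(hull))];s=np.linalg.lstsq(A,(hull**2).sum(1),rcond=None)[0];print("disc",s[:2],np.sqrt(s[2]+s[:2]@s[:2]))
print("orange",onz(i,(37,84),90))
```

```text
[436.10258959 -89.70462852 179.        ] [ 622.87438377 -128.40239544  179.        ] [473.6368318   94.72839529 179.        ] 190.73861766008682 188.21360102404563 mid [548.25560779 -16.83700007 179.        ]
yaw -11.705644038716565
yaw2 -11.503257348270594
pin [642.34874982  45.90054875 192.        ]
[([31.3, 18.8], [14, 14, 32, 15, 169]), ([29.5, 36.7], [14, 22, 32, 31, 789])]
knob top [497.45686441 -31.3015148  219.        ] mid [503.5268386  -28.56156571 206.        ]
disc [541.53349508  -8.33128427] 75.23698777248889
orange [ 524.11388033 -279.32665596   90.        ]
```

```bash
python3 -c "
from h import *
go([502,-29,310],117.5);go([502,-29,211])"
```

```text
travel [0.0012, -0.0088, -0.0001]
yang now 117.9 twist 0.007
travel [0.0012, -0.009, 0.0989]
```

>>> send_rows --targets '[{"travel":[0.001,-0.009,0.0],"twist":0,"grip":0.045},{"travel":[0.001,-0.009,0.02],"twist":0,"grip":0.045},{"travel":[0.001,-0.009,0.045],"twist":0,"grip":0.045},{"travel":[0.001,-0.009,0.06],"twist":0,"grip":0.045},{"travel":[0.001,-0.009,0.072],"twist":0,"grip":0.045},{"travel":[0.001,-0.009,0.08],"twist":0,"grip":0.045},{"travel":[0.001,-0.009,0.088],"twist":0,"grip":0.045},{"travel":[0.001,-0.009,0.094],"twist":0,"grip":0.045},{"travel":[0.001,-0.009,0.098],"twist":0,"grip":0.045},{"travel":[0.001,-0.009,0.098],"twist":0,"grip":0.045}]'

```text
time_s: 2.7
eef_pos: [502.2, -28.6, 211.8]
eef_rot: [[-0.883, -0.469, -0.001], [-0.469, 0.883, 0.0], [0.001, 0.0, -1.0]]
force: [-0.4, 1.0, -0.6]
grip_width: 44.8
```

```bash
cat >> h.py <<'E'
PIN=np.array([645.5,46.8])
def arc(ths,r=163,z=None):
    "ths: list of rad to turn clockwise from now; rows relative to current tool frame"
    s=robot.observe();R=np.array(s["eef_rot"]);p=np.array(s["eef_pos"])
    v=p[:2]-PIN;a0=np.arctan2(v[1],v[0]);print("r now",np.linalg.norm(v),"theta tool",np.radians(213.4)-a0%(2*np.pi),"z",p[2])
    for t in ths:
        q=np.r_[PIN+r*np.array([np.cos(a0-t),np.sin(a0-t)]),p[2] if z is None else z]
        print(np.round(R.T@(q-p)/1000,4).tolist(),round(t,3))
E
python3 - <<'E'
from h import *
i=snap('wrist','w2');arc([.03,.08,.16,.24,.32,.40,.48,.56,.64,.72])
E
```

```text
r now 161.71900023949172 theta tool 0.09685963561322097 z 212.32703740182535
[0.0012, 0.0049, 0.0] 0.03
[0.0007, 0.013, 0.0] 0.08
[-0.0009, 0.026, 0.0] 0.16
[-0.0035, 0.0387, 0.0] 0.24
[-0.0071, 0.0513, 0.0] 0.32
[-0.0117, 0.0634, 0.0] 0.4
[-0.0173, 0.0752, 0.0] 0.48
[-0.0238, 0.0865, 0.0] 0.56
[-0.0312, 0.0973, 0.0] 0.64
[-0.0394, 0.1074, 0.0] 0.72
```

View pics/w2.png

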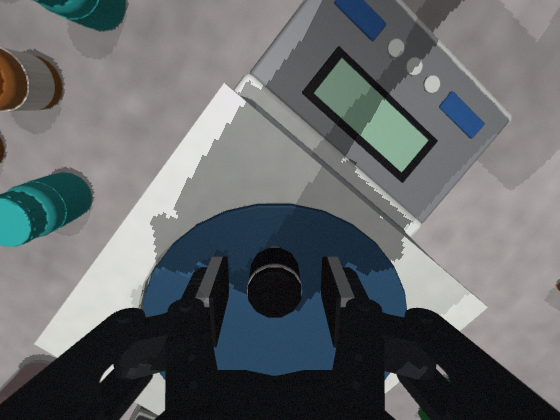

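The knob sits centred between the pads at (274,283). I'll narrow the cage and swing along the arc.

>>> send_rows --targets '[{"travel":[0.001,0.001,0.0],"twist":0,"grip":0.034},{"travel":[0.001,0.005,0.0],"twist":0.03,"grip":0.034},{"travel":[0.001,0.013,0.0],"twist":0.08,"grip":0.034},{"travel":[-0.001,0.026,0.0],"twist":0.16,"grip":0.034},{"travel":[-0.0035,0.0387,0.0],"twist":0.24,"grip":0.034},{"travel":[-0.007,0.0513,0.0],"twist":0.32,"grip":0.034},{"travel":[-0.0117,0.0634,0.0],"twist":0.4,"grip":0.034},{"travel":[-0.0173,0.0752,0.0],"twist":0.48,"grip":0.034},{"travel":[-0.0238,0.0865,0.0],"twist":0.56,"grip":0.034},{"travel":[-0.031,0.097,0.0],"twist":0.64,"grip":0.034}]'

```text
time_s: 3.58
eef_pos: [484.4, 71.6, 213.2]
eef_rot: [[-0.988, 0.155, 0.001], [0.155, 0.988, -0.001], [-0.001, -0.001, -1.0]]
force: [-0.4, -1.0, 0.9]
grip_width: 33.9
```

Run:
```python
from h import *
i=snap('wrist','w3');arc([.08,.16,.24,.32,.40,.48,.56,.64,.72,.8])
```

```text
r now 162.76682398122372 theta tool 0.7473196681690597 z 213.23921500468077
[-0.0004, 0.013, 0.0] 0.08
[-0.002, 0.026, 0.0] 0.16
[-0.0047, 0.0387, 0.0001] 0.24
[-0.0084, 0.0512, 0.0001] 0.32
[-0.0131, 0.0634, 0.0001] 0.4
[-0.0188, 0.0751, 0.0002] 0.48
[-0.0253, 0.0864, 0.0002] 0.56
[-0.0328, 0.0971, 0.0002] 0.64
[-0.041, 0.1072, 0.0002] 0.72
[-0.0501, 0.1166, 0.0003] 0.8
```

View pics/w3.png

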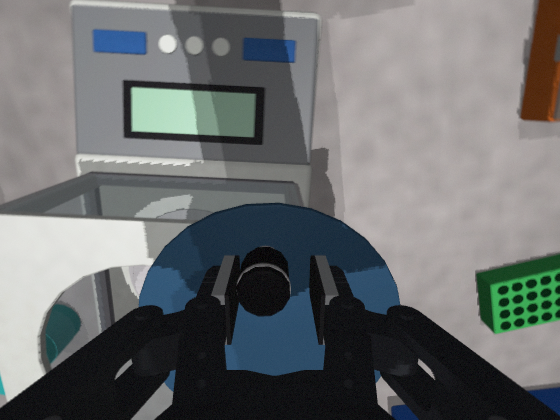

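>>> send_rows --targets '[{"travel":[-0.0004,0.013,0.0],"twist":0.08,"grip":0.034},{"travel":[-0.002,0.026,0.0],"twist":0.16,"grip":0.034},{"travel":[-0.0047,0.0387,0.0],"twist":0.24,"grip":0.034},{"travel":[-0.0084,0.0512,0.0],"twist":0.32,"grip":0.034},{"travel":[-0.013,0.0634,0.0],"twist":0.4,"grip":0.034},{"travel":[-0.0188,0.075,0.0],"twist":0.48,"grip":0.034},{"travel":[-0.0253,0.0864,0.0],"twist":0.56,"grip":0.034},{"travel":[-0.0328,0.097,0.0],"twist":0.64,"grip":0.034},{"travel":[-0.041,0.107,0.0],"twist":0.72,"grip":0.034},{"travel":[-0.05,0.1166,0.0],"twist":0.8,"grip":0.034}]'

```text
time_s: 4.47
eef_pos: [551.6, 179.2, 212.7]
eef_rot: [[-0.579, 0.816, -0.0], [0.816, 0.579, -0.0], [0.0, -0.0, -1.0]]
force: [-1.6, -0.4, 0.2]
grip_width: 34.0
```

Run:
```python
from h import *
arc([.04,.07,.07])
```

```text
r now 162.3224444584153 theta tool 1.5365399315673747 z 212.74867826563187
[0.0005, 0.0065, -0.0] 0.04
[0.0003, 0.0114, -0.0] 0.07
[0.0003, 0.0114, -0.0] 0.07
```

>>> send_rows --targets '[{"travel":[0.0005,0.0065,0],"twist":0.04,"grip":0.034},{"travel":[0.0003,0.0114,0],"twist":0.07,"grip":0.034},{"travel":[0.0003,0.0114,0],"twist":0.07,"grip":0.034},{"travel":[0.0003,0.0075,0],"twist":0.07,"grip":0.05},{"travel":[0.0003,0.0075,0],"twist":0.07,"grip":0.05},{"travel":[0.0003,0.0075,-0.02],"twist":0.07,"grip":0.05},{"travel":[0.0003,0.0075,-0.05],"twist":0.07,"grip":0.05},{"travel":[0.0003,0.0075,-0.085],"twist":0.07,"grip":0.06},{"travel":[0.0003,0.0075,-0.1],"twist":0.07,"grip":0.065},{"travel":[0.0003,0.0075,-0.1],"twist":0.07,"grip":0.065}]'

```text
time_s: 5.3
eef_pos: [559.5, 183.7, 318.0]
eef_rot: [[-0.522, 0.853, 0.009], [0.853, 0.522, 0.002], [-0.003, 0.009, -1.0]]
force: [0.2, 0.3, 0.6]
grip_width: 65.0
```

Run:
```python
from h import *
i=snap('top','t4');s=robot.observe();print(s["eef_pos"],s["force"])
im=cv2.imread("pics/t4.png");cv2.imwrite("pics/t4c.png",cv2.resize(im[130:290,170:400],None,fx=3.4,fy=3.4,interpolation=cv2.INTER_CUBIC))
go([524.5,-240,310],90)
```

```text
[558.49894731 183.57442832 315.38908278] [-0.55801124 -0.66227736 -0.91151895]
travel [-0.3435, -0.2502, 0.0047]
yang now 31.5 twist -1.021
```

View pics/t4c.png

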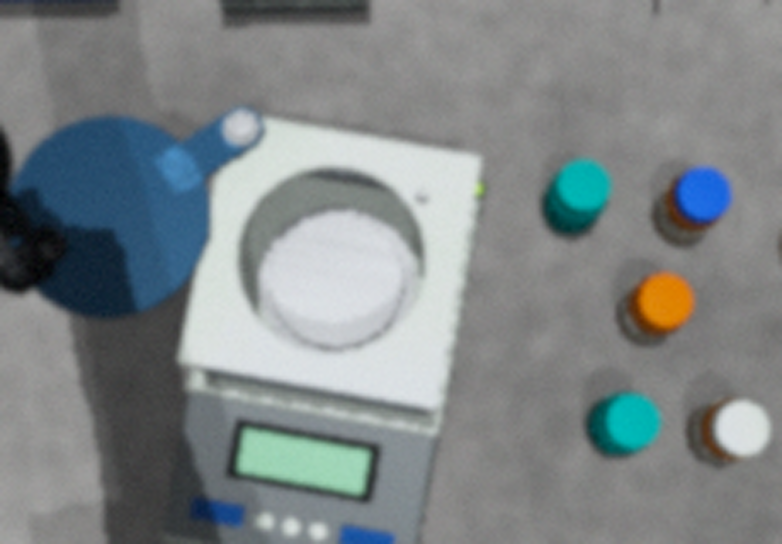

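The port is clear, at crop (332,258), with the cover at about 1.5 rad. On to the jar.

>>> send_rows --targets '[{"travel":[-0.02,-0.014,0],"twist":-0.1,"grip":0.065},{"travel":[-0.05,-0.036,0],"twist":-0.21,"grip":0.065},{"travel":[-0.08,-0.057,0],"twist":-0.32,"grip":0.065},{"travel":[-0.112,-0.08,0],"twist":-0.43,"grip":0.065},{"travel":[-0.144,-0.103,0],"twist":-0.54,"grip":0.065},{"travel":[-0.176,-0.126,0],"twist":-0.65,"grip":0.065},{"travel":[-0.208,-0.149,0],"twist":-0.76,"grip":0.065},{"travel":[-0.24,-0.172,0],"twist":-0.87,"grip":0.065},{"travel":[-0.272,-0.195,0],"twist":-0.98,"grip":0.065},{"travel":[-0.304,-0.218,0],"twist":-1.02,"grip":0.065}]'

```text
time_s: 6.18
eef_pos: [528.3, -190.9, 310.6]
eef_rot: [[-1.0, -0.003, -0.003], [-0.003, 1.0, 0.001], [0.002, 0.001, -1.0]]
force: [1.4, -0.3, 0.8]
grip_width: 65.0
```

```bash
python3 -c "
from h import *
go([524.5,-279,200],90)"
```

```text
travel [0.0037, -0.0882, 0.1105]
yang now 90.2 twist 0.003
```

>>> send_rows --targets '[{"travel":[0.001,-0.03,0.01],"twist":0,"grip":0.065},{"travel":[0.002,-0.055,0.03],"twist":0,"grip":0.065},{"travel":[0.003,-0.075,0.055],"twist":0,"grip":0.065},{"travel":[0.003,-0.086,0.08],"twist":0,"grip":0.065},{"travel":[0.003,-0.088,0.1],"twist":0,"grip":0.065},{"travel":[0.003,-0.088,0.11],"twist":0,"grip":0.065},{"travel":[0.003,-0.088,0.11],"twist":0,"grip":0.065},{"travel":[0.003,-0.088,0.11],"twist":0,"grip":0.065}]'

```text
time_s: 6.85
eef_pos: [526.0, -276.6, 201.4]
eef_rot: [[-1.0, 0.001, -0.002], [0.001, 1.0, 0.001], [0.002, 0.001, -1.0]]
force: [0.1, 0.5, 0.7]
grip_width: 64.9
```

Run:
```python
from h import *
i=snap('wrist','w5');im=cv2.imread("pics/w5.png");h=cv2.cvtColor(im,cv2.COLOR_BGR2HSV)
m=cv2.inRange(h,np.array((5,200,180)),np.array((18,255,255)))
for c in cv2.findContours(m,cv2.RETR_EXTERNAL,cv2.CHAIN_APPROX_NONE)[0]:
    if cv2.contourArea(c)>300:
        e=cv2.fitEllipse(c);print(e,onz(i,e[0],90))
go([524.5,-279,200],90)
```

```text
travel [0.0025, -0.0019, 0.0028]
yang now 89.9 twist -0.001
```

View pics/w5.png

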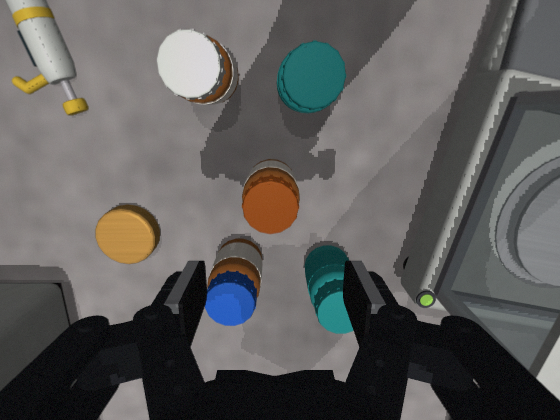

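The orange cap, in the gripper's shadow, is at (271,205). Neighbours are clear of the finger line.

Run:
```python
from h import *
i=np.load("pics/w5.npy",allow_pickle=True).item();im=cv2.imread("pics/w5.png");h=cv2.cvtColor(im,cv2.COLOR_BGR2HSV)
m=cv2.inRange(h,np.array((5,190,140)),np.array((14,255,255)));m[:150]=0;m[250:]=0;m[:,:220]=0;m[:,320:]=0
c=max(cv2.findContours(m,cv2.RETR_EXTERNAL,cv2.CHAIN_APPROX_NONE)[0],key=cv2.contourArea)
e=cv2.fitEllipse(c);print(e,cv2.boundingRect(c));P=onz(i,(271,205.5),90);print(onz(i,e[0],90),P,"width mm",np.linalg.norm(onz(i,(299,205),90)-onz(i,(242.5,205),90)))
go([P[0],P[1],80],90)
```

```text
((269.9114990234375, 206.9252471923828), (49.97650146484375, 52.74723815917969), 90.68132781982422) (243, 182, 55, 51)
[ 523.31734011 -280.92053513   90.        ] [ 522.15895042 -280.06845304   90.        ] width mm 43.88024187353344
travel [0.0049, -0.003, 0.1228]
yang now 89.9 twist -0.001
```

>>> send_rows --targets '[{"travel":[0.004,-0.003,0.02],"twist":0,"grip":0.065},{"travel":[0.004,-0.003,0.05],"twist":0,"grip":0.065},{"travel":[0.004,-0.003,0.08],"twist":0,"grip":0.065},{"travel":[0.004,-0.003,0.1],"twist":0,"grip":0.065},{"travel":[0.004,-0.003,0.112],"twist":0,"grip":0.065},{"travel":[0.004,-0.003,0.12],"twist":0,"grip":0.065},{"travel":[0.004,-0.003,0.121],"twist":0,"grip":0.065},{"travel":[0.004,-0.003,0.121],"twist":0,"grip":0.065}]'

```text
time_s: 7.57
eef_pos: [523.8, -280.8, 82.5]
eef_rot: [[-1.0, 0.001, 0.002], [0.001, 1.0, -0.001], [-0.002, -0.001, -1.0]]
force: [-0.9, -0.2, -0.5]
grip_width: 64.8
```

Run:
```python
from h import *
i=snap('wrist','w6');s=robot.observe();print(s["eef_pos"],s["force"])
```

```text
[ 524.13000906 -281.084248     82.93093788] [-0.14414251  0.47019868 -0.4008363 ]
```

View pics/w6.png

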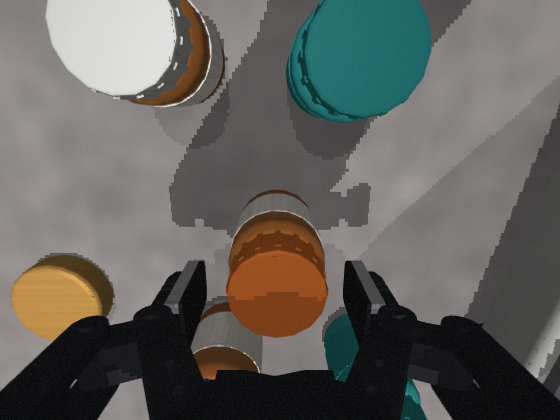

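Run:
```python
from h import *
i=np.load("pics/w6.npy",allow_pickle=True).item()
print(onz(i,(277.5,293),90),proj(i,[524,-281,90]), np.linalg.norm(onz(i,(228,290),90)-onz(i,(327.5,290),90)))
```

```text
[ 522.82377676 -280.46929121   90.        ] [276.26555826 295.38173128] 42.67565548832306
```

Aligned within about 1 mm. I'll lower 2 mm and close.

>>> send_rows --targets '[{"travel":[0.001,0.0,0.002],"twist":0,"grip":0.06},{"travel":[0.001,0.0,0.002],"twist":0,"grip":0.055},{"travel":[0.001,0.0,0.002],"twist":0,"grip":0.05},{"travel":[0.001,0.0,0.002],"twist":0,"grip":0.045},{"travel":[0.001,0.0,0.002],"twist":0,"grip":0.035},{"travel":[0.001,0.0,0.002],"twist":0,"grip":0.035},{"travel":[0.001,0.0,0.002],"twist":0,"grip":0.035},{"travel":[0.001,0.0,0.002],"twist":0,"grip":0.035}]'

```text
time_s: 8.28
eef_pos: [522.5, -280.6, 80.2]
eef_rot: [[-1.0, 0.002, 0.001], [0.002, 1.0, -0.0], [-0.001, -0.0, -1.0]]
force: [-0.6, 2.2, 5.6]
grip_width: 42.2
```

Run:
```python
from h import *
zs=[];w=[]
for k in range(3):
    i=cams.read_camera('wrist');s=robot.observe();print(np.round(s["eef_pos"],1),np.round(s["force"],1),s["grip_width"])
```

```text
[ 522.5 -280.6   80.2] [-0.2  1.6  5.3] 42.43394473772715
[ 522.5 -280.6   80.2] [-1.   1.5  5.5] 42.513678668599105
[ 522.5 -280.6   80.2] [-0.   0.9  5. ] 42.348070354749375
```

>>> send_rows --targets '[{"travel":[0,0.0,-0.005],"twist":0,"grip":0.035},{"travel":[0,0.0,-0.015],"twist":0,"grip":0.035},{"travel":[0,0.0,-0.035],"twist":0,"grip":0.035},{"travel":[0,0.0,-0.065],"twist":0,"grip":0.035},{"travel":[0,0.0,-0.095],"twist":0,"grip":0.035},{"travel":[0,0.0,-0.125],"twist":0,"grip":0.035},{"travel":[0,0.0,-0.155],"twist":0,"grip":0.035},{"travel":[0,0.0,-0.185],"twist":0,"grip":0.035},{"travel":[0,0.0,-0.21],"twist":0,"grip":0.035},{"travel":[0,0.0,-0.23],"twist":0,"grip":0.035}]'

```text
time_s: 9.27
eef_pos: [522.0, -280.7, 312.3]
eef_rot: [[-1.0, 0.002, 0.002], [0.002, 1.0, -0.002], [-0.002, -0.002, -1.0]]
force: [0.9, 0.7, -1.7]
grip_width: 42.4
```

>>> send_rows --targets '[{"travel":[0,0,0],"twist":0,"grip":0.035},{"travel":[0,0.0,0],"twist":0,"grip":0.035}]'

```text
time_s: 9.43
eef_pos: [522.3, -280.8, 310.4]
eef_rot: [[-1.0, 0.002, 0.002], [0.002, 1.0, -0.002], [-0.002, -0.002, -1.0]]
force: [0.3, 0.1, -1.9]
grip_width: 42.4
```

Run:
```python
from h import *
s=robot.observe();print(np.round(s["eef_pos"],1),np.round(s["force"],1),s["grip_width"])
snap('wrist','w7');go([548,-17.5,310],78.4)
im=cv2.imread("pics/t4.png");i=np.load("pics/t4.npy",allow_pickle=True).item()
print("port top view",onz(i,(267.6,205.9),179))
cv2.imwrite("pics/t4d.png",cv2.resize(im[170:245,230:310],None,fx=8,fy=8,interpolation=cv2.INTER_CUBIC))
```

```text
[ 522.3 -280.8  310.4] [ 0.3  0.1 -1.9] 42.43936335587343
travel [-0.0261, 0.2628, -0.0014]
yang now 89.9 twist 0.201
port top view [548.80300825 -17.87543362 179.        ]
```

View pics/w7.png

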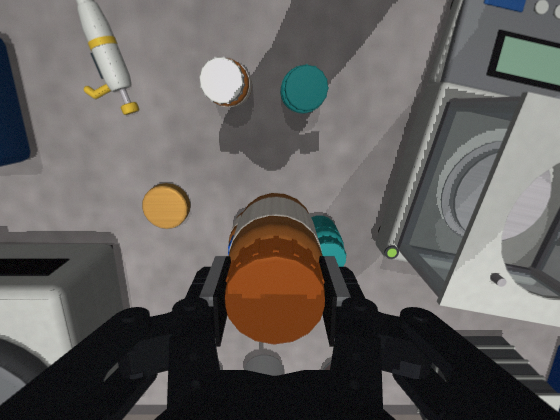

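View pics/t4d.png

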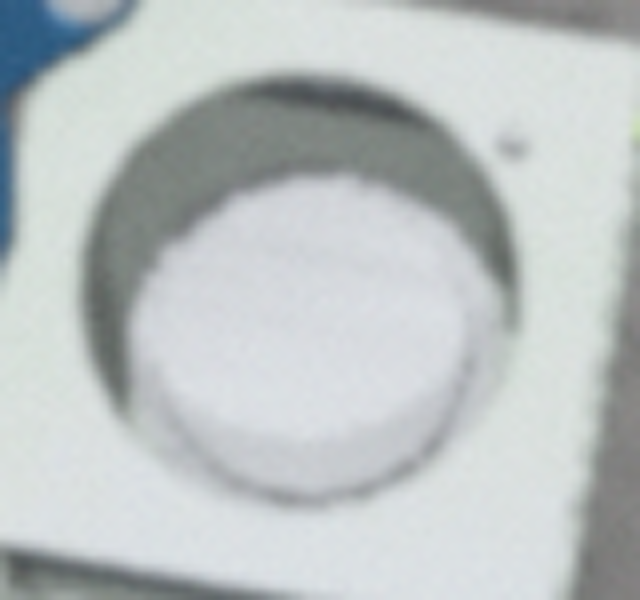

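Jar is held upright and centred. Port centre from the top view is (548.8,-17.9), from the wrist view (548.3,-17). Carrying it over.

>>> send_rows --targets '[{"travel":[-0.001,0.01,0],"twist":0.02,"grip":0.035},{"travel":[-0.004,0.035,0],"twist":0.05,"grip":0.035},{"travel":[-0.007,0.07,0],"twist":0.08,"grip":0.035},{"travel":[-0.011,0.105,0],"twist":0.11,"grip":0.035},{"travel":[-0.014,0.14,0],"twist":0.14,"grip":0.035},{"travel":[-0.018,0.175,0],"twist":0.17,"grip":0.035},{"travel":[-0.021,0.21,0],"twist":0.2,"grip":0.035},{"travel":[-0.024,0.24,0],"twist":0.2,"grip":0.035},{"travel":[-0.026,0.257,0],"twist":0.2,"grip":0.035},{"travel":[-0.026,0.263,0],"twist":0.2,"grip":0.035}]'

```text
time_s: 10.32
eef_pos: [546.8, -14.6, 306.4]
eef_rot: [[-0.98, 0.197, -0.005], [0.197, 0.98, 0.002], [0.005, 0.001, -1.0]]
force: [-0.0, -0.3, -1.5]
grip_width: 42.2
```

>>> send_rows --targets '[{"travel":[0,0,0],"twist":0,"grip":0.035},{"travel":[0,0.0,0],"twist":0,"grip":0.035},{"travel":[0,0.0,0],"twist":0,"grip":0.035}]'

```text
time_s: 10.57
eef_pos: [547.9, -18.4, 308.3]
eef_rot: [[-0.979, 0.202, -0.002], [0.202, 0.979, -0.0], [0.002, -0.001, -1.0]]
force: [-0.4, 0.5, -1.7]
grip_width: 42.0
```

Run:
```python
from h import *
s=robot.observe();print(np.round(s["eef_pos"],1),np.round(s["force"],1),s["grip_width"])
snap('wrist','w8');snap('side','s8');go([548.5,-17.5,210],78.4)
im=cv2.imread("pics/s8.png");cv2.imwrite("pics/s8c.png",cv2.resize(im[100:280,190:370],None,fx=3.3,fy=3.3,interpolation=cv2.INTER_CUBIC))
```

```text
[547.9 -18.4 308.3] [-0.4  0.5 -1.7] 41.97497499756841
travel [-0.0002, 0.0012, 0.0989]
yang now 78.3 twist -0.001
```

View pics/w8.png

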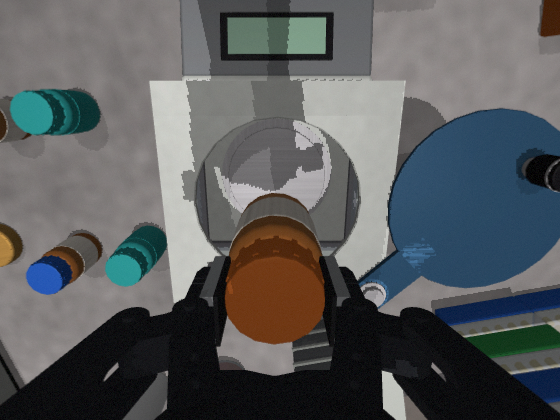

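View pics/s8c.png

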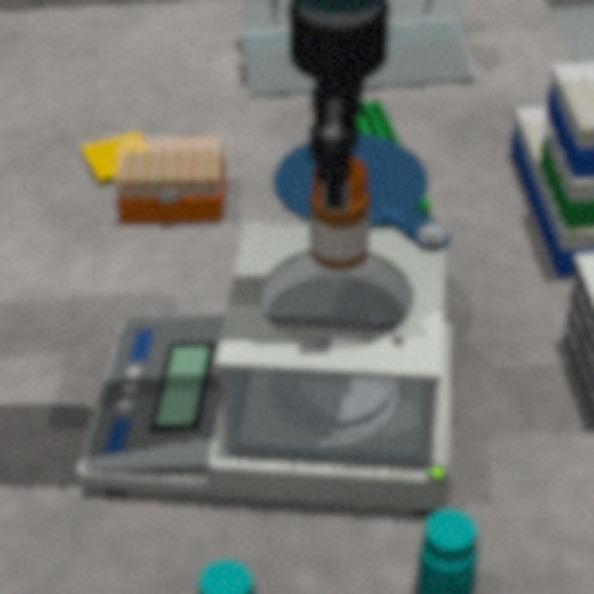

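Run:
```python
from h import *
i=np.load("pics/w8.npy",allow_pickle=True).item()
a=np.array([.9796,-.201,0])
print("from front plate edge",onz(i,(277,80),179)+95*a,"from port front rim",onz(i,(277,117),179)+68*a)
print("port lateral",(onz(i,(195,195),179)+onz(i,(359,195),179))/2,np.linalg.norm(onz(i,(195,195),179)-onz(i,(359,195),179)))
print("pan lateral",onz(i,(276.5,170),75),np.linalg.norm(onz(i,(221,175),75)-onz(i,(332,175),75)))
im=cv2.imread("pics/w8.png");cv2.imwrite("pics/w8c.png",cv2.resize(im[70:270,180:380],None,fx=3,fy=3))
```

```text
from front plate edge [547.27211022 -17.45692092 179.        ] from port front rim [546.77986219 -17.3043247  179.        ]
port lateral [540.96875846 -15.99792207 179.        ] 135.4477422270728
pan lateral [540.02715484 -15.61716151  75.        ] 126.05572991955634
```

View pics/w8c.png

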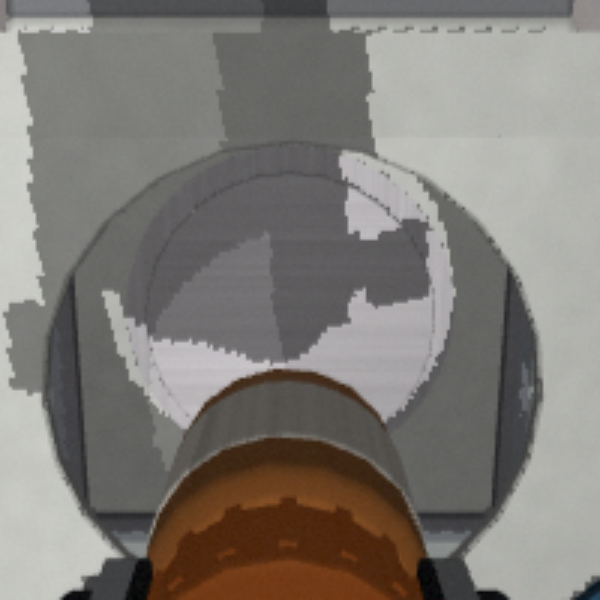

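Run:
```python
from h import *
i=np.load("pics/w8.npy",allow_pickle=True).item();a=np.array([.9796,-.201,0])
print("pan",onz(i,(277.3,128.3),75)+55*a, onz(i,(180+148/3,170),75),onz(i,(180+436/3,170),75))
go([548,-17.4,175])
```

```text
pan [549.14824117 -16.66769171  75.        ] [529.29124987 -67.84104276  75.        ] [551.14527341  38.44549878  75.        ]
travel [0.0003, 0.0012, 0.1339]
```

Pan centre measures (549,-16.7), consistent with the port. I'll take (548.3,-17.2) and go down through the port.

>>> send_rows --targets '[{"travel":[0.0,0.001,0.01],"twist":0,"grip":0.035},{"travel":[0.0,0.001,0.025],"twist":0,"grip":0.035},{"travel":[0.0,0.001,0.045],"twist":0,"grip":0.035},{"travel":[0.0,0.001,0.065],"twist":0,"grip":0.035},{"travel":[0.0,0.001,0.083],"twist":0,"grip":0.035},{"travel":[0.0,0.001,0.1],"twist":0,"grip":0.035},{"travel":[0.0,0.001,0.114],"twist":0,"grip":0.035},{"travel":[0.0,0.001,0.126],"twist":0,"grip":0.035},{"travel":[0.0,0.001,0.133],"twist":0,"grip":0.035},{"travel":[0.0,0.001,0.136],"twist":0,"grip":0.035}]'

```text
time_s: 11.5
eef_pos: [547.7, -16.7, 171.7]
eef_rot: [[-0.98, 0.201, -0.002], [0.201, 0.98, 0.0], [0.002, -0.0, -1.0]]
force: [-0.4, -0.7, -1.3]
grip_width: 42.1
```

>>> send_rows --targets '[{"travel":[0,0,0.001],"twist":0,"grip":0.035},{"travel":[0,0.0,0.002],"twist":0,"grip":0.035},{"travel":[0,0.0,0.003],"twist":0,"grip":0.035},{"travel":[0,0.0,0.004],"twist":0,"grip":0.035},{"travel":[0,0.0,0.005],"twist":0,"grip":0.035},{"travel":[0,0.0,0.005],"twist":0,"grip":0.035},{"travel":[0,0.0,0.005],"twist":0,"grip":0.035}]'

```text
time_s: 12.08
eef_pos: [548.7, -16.5, 168.5]
eef_rot: [[-0.98, 0.2, 0.0], [0.2, 0.98, -0.0], [-0.0, 0.0, -1.0]]
force: [-0.1, 0.4, -1.5]
grip_width: 42.3
```

>>> send_rows --targets '[{"travel":[0,0,0.002],"twist":0,"grip":0.035},{"travel":[0,0.0,0.004],"twist":0,"grip":0.035},{"travel":[0,0.0,0.006],"twist":0,"grip":0.035},{"travel":[0,0.0,0.008],"twist":0,"grip":0.035},{"travel":[0,0.0,0.009],"twist":0,"grip":0.035},{"travel":[0,0.0,0.01],"twist":0,"grip":0.035},{"travel":[0,0.0,0.01],"twist":0,"grip":0.035},{"travel":[0,0.0,0.01],"twist":0,"grip":0.035}]'

```text
time_s: 12.75
eef_pos: [548.5, -16.5, 158.2]
eef_rot: [[-0.98, 0.2, -0.0], [0.2, 0.98, 0.0], [0.0, 0.0, -1.0]]
force: [0.3, 1.2, -2.6]
grip_width: 42.1
```

>>> send_rows --targets '[{"travel":[0,0,0.0005],"twist":0,"grip":0.035},{"travel":[0,0.0,0.001],"twist":0,"grip":0.035},{"travel":[0,0.0,0.001],"twist":0,"grip":0.035},{"travel":[0,0.0,0.001],"twist":0,"grip":0.035}]'

```text
time_s: 13.08
eef_pos: [548.6, -16.5, 157.3]
eef_rot: [[-0.98, 0.2, 0.0], [0.2, 0.98, -0.0], [-0.0, 0.0, -1.0]]
force: [-0.4, -0.0, -1.5]
grip_width: 42.1
```

>>> send_rows --targets '[{"travel":[0,0,0.0005],"twist":0,"grip":0.035},{"travel":[0,0.0,0.001],"twist":0,"grip":0.035},{"travel":[0,0.0,0.001],"twist":0,"grip":0.035},{"travel":[0,0.0,0.001],"twist":0,"grip":0.035}]'

```text
time_s: 13.42
eef_pos: [548.5, -16.5, 156.3]
eef_rot: [[-0.98, 0.2, -0.0], [0.2, 0.98, 0.0], [0.0, -0.0, -1.0]]
force: [-0.3, 0.4, -1.0]
grip_width: 42.2
```

>>> send_rows --targets '[{"travel":[0,0,0.0005],"twist":0,"grip":0.035},{"travel":[0,0.0,0.001],"twist":0,"grip":0.035},{"travel":[0,0.0,0.001],"twist":0,"grip":0.035},{"travel":[0,0.0,0.001],"twist":0,"grip":0.035}]'

```text
time_s: 13.75
eef_pos: [548.5, -16.5, 155.3]
eef_rot: [[-0.98, 0.2, -0.0], [0.2, 0.98, -0.0], [0.0, -0.0, -1.0]]
force: [0.3, 0.2, -1.1]
grip_width: 42.1
```

>>> send_rows --targets '[{"travel":[0,0,0.0005],"twist":0,"grip":0.035},{"travel":[0,0.0,0.001],"twist":0,"grip":0.035},{"travel":[0,0.0,0.001],"twist":0,"grip":0.035},{"travel":[0,0.0,0.001],"twist":0,"grip":0.035}]'

```text
time_s: 14.08
eef_pos: [548.6, -16.5, 154.4]
eef_rot: [[-0.98, 0.2, 0.0], [0.2, 0.98, -0.0], [-0.0, -0.0, -1.0]]
force: [-0.6, 0.6, -0.5]
grip_width: 42.2
```

>>> send_rows --targets '[{"travel":[0,0,0.0005],"twist":0,"grip":0.035},{"travel":[0,0.0,0.001],"twist":0,"grip":0.035},{"travel":[0,0.0,0.001],"twist":0,"grip":0.035},{"travel":[0,0.0,0.001],"twist":0,"grip":0.035}]'

```text
time_s: 14.42
eef_pos: [548.6, -16.5, 153.4]
eef_rot: [[-0.98, 0.2, 0.0], [0.2, 0.98, -0.0], [-0.0, -0.0, -1.0]]
force: [-0.5, 1.0, -0.5]
grip_width: 42.3
```

Run:
```python
from h import *
f=[]
for k in range(6):
    i=cams.read_camera('wrist');s=robot.observe();f.append(s["force"])
print(np.round(s["eef_pos"],1),np.mean(f,0))
```

```text
[548.6 -16.5 153.4] [-0.16739849  0.25168085  0.13699953]
```

Force is about zero, so the pan carries the jar. Releasing slowly.

>>> send_rows --targets '[{"travel":[0,0,0],"twist":0,"grip":0.043},{"travel":[0,0.0,0],"twist":0,"grip":0.045},{"travel":[0,0.0,0],"twist":0,"grip":0.048},{"travel":[0,0.0,0],"twist":0,"grip":0.054},{"travel":[0,0.0,0],"twist":0,"grip":0.06},{"travel":[0,0.0,0],"twist":0,"grip":0.06},{"travel":[0,0.0,0],"twist":0,"grip":0.06}]'

```text
time_s: 15.3
eef_pos: [548.6, -16.5, 153.3]
eef_rot: [[-0.98, 0.2, 0.0], [0.2, 0.98, -0.0], [-0.0, -0.0, -1.0]]
force: [0.5, 0.5, -0.6]
grip_width: 60.0
```

Run:
```python
from h import *
snap('wrist','w9');s=robot.observe();print(np.round(s["eef_pos"],1),s["force"])
```

```text
[548.6 -16.5 153.3] [ 0.357763   -0.05407926  0.55871311]
```

View pics/w9.png

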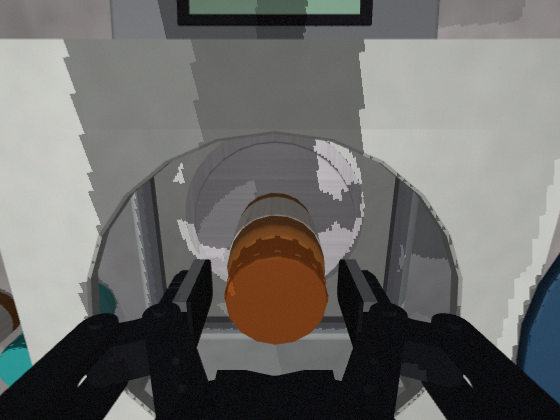

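The jar stands upright on the pan, free of the pads, which have equal gaps on both sides. Rising straight up.

>>> send_rows --targets '[{"travel":[0,0,-0.004],"twist":0,"grip":0.06},{"travel":[0,0.0,-0.012],"twist":0,"grip":0.06},{"travel":[0,0.0,-0.024],"twist":0,"grip":0.06},{"travel":[0,0.0,-0.04],"twist":0,"grip":0.06},{"travel":[0,0.0,-0.06],"twist":0,"grip":0.06},{"travel":[0,0.0,-0.085],"twist":0,"grip":0.06},{"travel":[0,0.0,-0.11],"twist":0,"grip":0.06},{"travel":[0,0.0,-0.135],"twist":0,"grip":0.055},{"travel":[0,0.0,-0.152],"twist":0,"grip":0.05},{"travel":[0,0.0,-0.157],"twist":0,"grip":0.05}]'

```text
time_s: 16.18
eef_pos: [550.6, -16.8, 315.7]
eef_rot: [[-0.98, 0.2, 0.008], [0.2, 0.98, -0.001], [-0.008, 0.0, -1.0]]
force: [1.6, -0.2, 0.1]
grip_width: 49.7
```

Run:
```python
from h import *
i=snap('wrist','w10');snap('top','t10')
im=cv2.imread("pics/t10.png");cv2.imwrite("pics/t10c.png",cv2.resize(im[130:290,170:400],None,fx=3.4,fy=3.4,interpolation=cv2.INTER_CUBIC))
s=robot.observe();print(np.round(s["eef_pos"],1),s["force"])
```

```text
[549.6 -16.6 312.6] [-0.08887404 -0.11898566 -0.14501307]
```

View pics/w10.png

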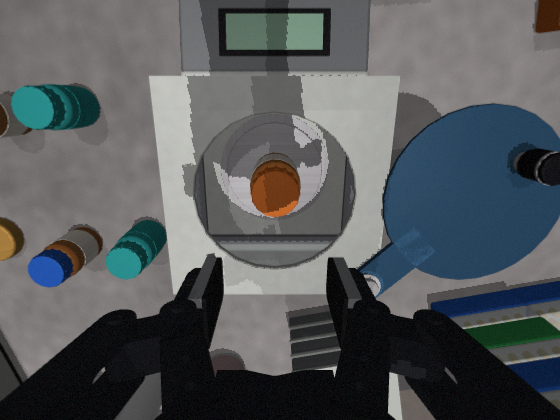

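Run:
```python
from h import *
i=np.load("pics/w10.npy",allow_pickle=True).item()
print("cap",onz(i,(275.5,192),163.3));
print("knob mid",onz(i,(540,166),206))
a=np.array([.9796,-.201,0]);print("port",(onz(i,(194,190),179)+onz(i,(356,190),179))/2,"front rim+68",onz(i,(275,112),179)+68*a,"rear rim-68",onz(i,(275,268),179)-68*a)
k=onz(i,(540,166),206)[:2];v=k-PIN;print(np.linalg.norm(v),np.degrees(np.arctan2(v[1],v[0])),"theta",np.radians(213.4)-np.arctan2(v[1],v[0]))
an=np.degrees(np.arctan2(v[1],v[0]))
go([k[0],k[1],312],an-90)
```

```text
cap [548.45357455 -16.32704091 163.3       ]
knob mid [556.79964124 181.92311411 206.        ]
port [542.45248732 -15.58526721 179.        ] front rim+68 [547.10228902 -16.63430628 179.        ] rear rim-68 [548.17072635 -16.68019634 179.        ]
161.6354218968488 123.28253851396934 theta 1.572846416470417
travel [0.0327, 0.196, 0.0005]
yang now 78.4 twist 0.788
```

View pics/t10c.png

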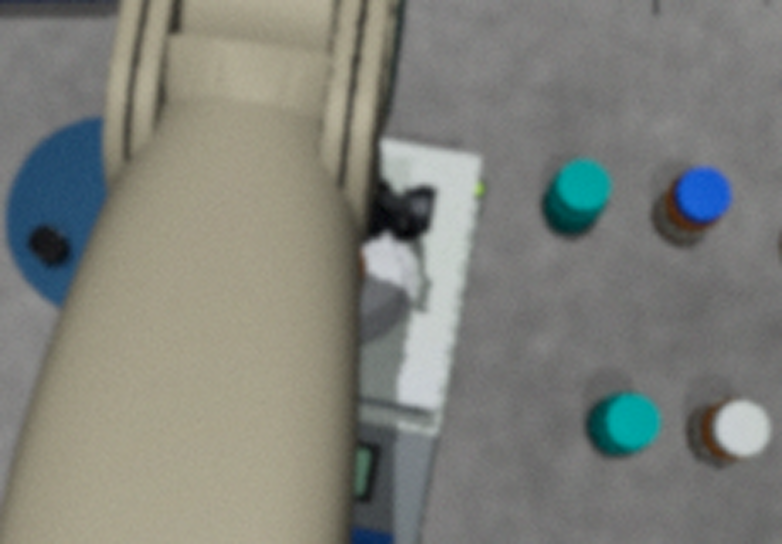

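Jar is within 1–2 mm of the pan centre. The knob is at (557,182), so the cover is at about 1.57 rad. Going there to close it.

>>> send_rows --targets '[{"travel":[0.004,0.025,0],"twist":0.1,"grip":0.045},{"travel":[0.008,0.05,0],"twist":0.2,"grip":0.045},{"travel":[0.013,0.08,0],"twist":0.3,"grip":0.045},{"travel":[0.018,0.11,0],"twist":0.4,"grip":0.045},{"travel":[0.023,0.14,0],"twist":0.5,"grip":0.045},{"travel":[0.028,0.165,0],"twist":0.6,"grip":0.045},{"travel":[0.031,0.185,0],"twist":0.7,"grip":0.045},{"travel":[0.033,0.196,0],"twist":0.788,"grip":0.045},{"travel":[0.033,0.196,0],"twist":0.788,"grip":0.045},{"travel":[0.033,0.196,0],"twist":0.788,"grip":0.045}]'

```text
time_s: 17.12
eef_pos: [554.6, 182.2, 308.7]
eef_rot: [[-0.552, 0.834, -0.003], [0.834, 0.552, -0.001], [0.001, -0.003, -1.0]]
force: [0.0, 0.1, 0.1]
grip_width: 45.0
```

Run:
```python
from h import *
i=snap('wrist','w11');s=robot.observe();print(np.round(s["eef_pos"],1),s["grip_width"])
im=cv2.imread("pics/w11.png");g=cv2.cvtColor(im,cv2.COLOR_BGR2GRAY)
c=comps(g[180:250,235:320]<40,80);print(c)
go([557,182,211],33.3)
```

```text
[554.9 181.7 309. ] 44.7656399866372
[([44.4, 19.2], [30, 14, 31, 15, 170]), ([45.0, 37.4], [29, 22, 33, 32, 808])]
travel [-0.0009, 0.0022, 0.098]
yang now 33.4 twist 0.002
```

View pics/w11.png

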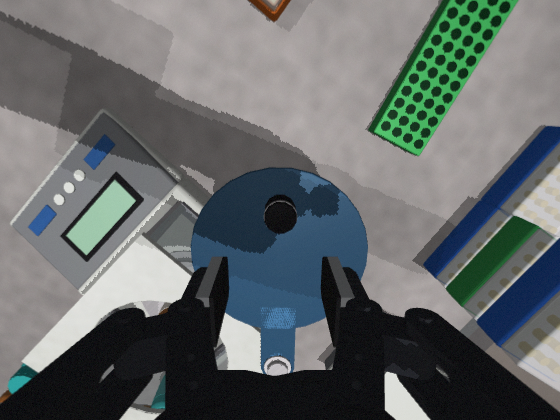

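>>> send_rows --targets '[{"travel":[-0.001,0.002,0.01],"twist":0,"grip":0.045},{"travel":[-0.001,0.002,0.03],"twist":0,"grip":0.045},{"travel":[-0.001,0.002,0.05],"twist":0,"grip":0.045},{"travel":[-0.001,0.002,0.065],"twist":0,"grip":0.045},{"travel":[-0.001,0.002,0.078],"twist":0,"grip":0.045},{"travel":[-0.001,0.002,0.088],"twist":0,"grip":0.045},{"travel":[-0.001,0.002,0.095],"twist":0,"grip":0.045},{"travel":[-0.001,0.002,0.098],"twist":0,"grip":0.045},{"travel":[-0.001,0.002,0.098],"twist":0,"grip":0.034},{"travel":[-0.001,0.002,0.098],"twist":0,"grip":0.034}]'

```text
time_s: 18.0
eef_pos: [558.2, 182.3, 212.8]
eef_rot: [[-0.549, 0.836, 0.001], [0.836, 0.549, 0.0], [-0.0, 0.001, -1.0]]
force: [-0.5, 0.4, -0.3]
grip_width: 33.8
```

Run:
```python
from h import *
i=snap('wrist','w12');s=robot.observe();print(np.round(s["eef_pos"],1),s["grip_width"],s["force"])
arc([-.03,-.08,-.16,-.24,-.32,-.40,-.48,-.56,-.64,-.72])
```

```text
[558.4 182.4 213.1] 33.92383016199717 [ 0.22869567 -0.29116024 -0.59669194]
r now 161.18791941725866 theta tool 1.5828319566265474 z 213.14778487112807
[0.0018, -0.0049, -0.0] -0.03
[0.0014, -0.013, -0.0] -0.08
[-0.0, -0.026, -0.0] -0.16
[-0.0025, -0.0388, -0.0001] -0.24
[-0.0059, -0.0513, -0.0001] -0.32
[-0.0104, -0.0636, -0.0001] -0.4
[-0.0158, -0.0754, -0.0001] -0.48
[-0.0222, -0.0868, -0.0001] -0.56
[-0.0295, -0.0976, -0.0001] -0.64
[-0.0376, -0.1079, -0.0001] -0.72
```

View pics/w12.png

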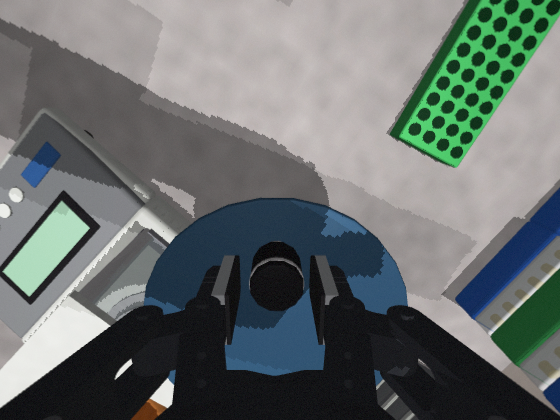

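Knob is caged at (276,277). Swinging back.

>>> send_rows --targets '[{"travel":[0.0015,-0.005,0],"twist":-0.03,"grip":0.034},{"travel":[0.0013,-0.013,0],"twist":-0.08,"grip":0.034},{"travel":[0,-0.026,0],"twist":-0.16,"grip":0.034},{"travel":[-0.0025,-0.0388,0],"twist":-0.24,"grip":0.034},{"travel":[-0.006,-0.0513,0],"twist":-0.32,"grip":0.034},{"travel":[-0.0104,-0.0636,0],"twist":-0.4,"grip":0.034},{"travel":[-0.0158,-0.0754,0],"twist":-0.48,"grip":0.034},{"travel":[-0.0222,-0.0868,0],"twist":-0.56,"grip":0.034},{"travel":[-0.0295,-0.0976,0],"twist":-0.64,"grip":0.034},{"travel":[-0.0376,-0.1079,0],"twist":-0.72,"grip":0.034}]'

```text
time_s: 18.88
eef_pos: [488.8, 91.7, 213.7]
eef_rot: [[-0.965, 0.262, 0.003], [0.262, 0.965, 0.001], [-0.003, 0.002, -1.0]]
force: [0.5, 0.3, 0.4]
grip_width: 33.7
```

Run:
```python
from h import *
arc([-.08,-.16,-.24,-.32,-.40,-.48,-.56,-.63,-.69,-.73])
```

```text
r now 163.03505273722377 theta tool 0.8621847529416349 z 213.69093240948033
[-0.0004, -0.013, -0.0] -0.08
[-0.0018, -0.026, -0.0] -0.16
[-0.0042, -0.0388, -0.0001] -0.24
[-0.0076, -0.0514, -0.0001] -0.32
[-0.012, -0.0637, -0.0001] -0.4
[-0.0174, -0.0755, -0.0001] -0.48
[-0.0237, -0.0869, -0.0001] -0.56
[-0.03, -0.0965, -0.0001] -0.63
[-0.0359, -0.1043, -0.0001] -0.69
[-0.04, -0.1093, -0.0001] -0.73
```

>>> send_rows --targets '[{"travel":[-0.0004,-0.013,0],"twist":-0.08,"grip":0.034},{"travel":[-0.0018,-0.026,0],"twist":-0.16,"grip":0.034},{"travel":[-0.0042,-0.0388,0],"twist":-0.24,"grip":0.034},{"travel":[-0.0076,-0.0514,0],"twist":-0.32,"grip":0.034},{"travel":[-0.012,-0.0637,0],"twist":-0.4,"grip":0.034},{"travel":[-0.0174,-0.0755,0],"twist":-0.48,"grip":0.034},{"travel":[-0.0237,-0.0869,0],"twist":-0.56,"grip":0.034},{"travel":[-0.03,-0.0965,0],"twist":-0.63,"grip":0.034},{"travel":[-0.0359,-0.1043,0],"twist":-0.69,"grip":0.034},{"travel":[-0.04,-0.1093,0],"twist":-0.73,"grip":0.034}]'

```text
time_s: 19.72
eef_pos: [498.7, -25.0, 213.6]
eef_rot: [[-0.895, -0.446, 0.003], [-0.446, 0.895, -0.0], [-0.002, -0.001, -1.0]]
force: [0.8, 1.9, -0.1]
grip_width: 34.5
```

>>> send_rows --targets '[{"travel":[0,0,0],"twist":0,"grip":0.034},{"travel":[0,0,0],"twist":0,"grip":0.034}]'

```text
time_s: 19.88
eef_pos: [498.2, -24.5, 213.2]
eef_rot: [[-0.897, -0.443, 0.002], [-0.443, 0.897, -0.0], [-0.001, -0.001, -1.0]]
force: [1.2, 0.5, 1.0]
grip_width: 34.1
```

Run:
```python
from h import *
arc([-.03,-.06,-.08,-.1,-.12,-.14,-.16,-.18])
```

```text
r now 163.62552304995233 theta tool 0.1323200202812762 z 213.1697743504066
[-0.0007, -0.0049, 0.0] -0.03
[-0.0008, -0.0098, 0.0] -0.06
[-0.001, -0.013, 0.0] -0.08
[-0.0013, -0.0163, 0.0] -0.1
[-0.0016, -0.0195, 0.0] -0.12
[-0.002, -0.0228, 0.0] -0.14
[-0.0025, -0.026, 0.0] -0.16
[-0.003, -0.0292, 0.0] -0.18
```

>>> send_rows --targets '[{"travel":[-0.0005,-0.0025,0],"twist":-0.015,"grip":0.034},{"travel":[-0.0007,-0.005,0],"twist":-0.03,"grip":0.034},{"travel":[-0.0007,-0.0075,0],"twist":-0.045,"grip":0.034},{"travel":[-0.0008,-0.01,0],"twist":-0.06,"grip":0.034},{"travel":[-0.0009,-0.0115,0],"twist":-0.07,"grip":0.034},{"travel":[-0.001,-0.013,0],"twist":-0.08,"grip":0.034},{"travel":[-0.0012,-0.0145,0],"twist":-0.09,"grip":0.034},{"travel":[-0.0013,-0.0163,0],"twist":-0.1,"grip":0.034},{"travel":[-0.0014,-0.018,0],"twist":-0.11,"grip":0.034},{"travel":[-0.0014,-0.018,0],"twist":-0.11,"grip":0.034}]'

```text
time_s: 20.72
eef_pos: [507.1, -40.1, 212.3]
eef_rot: [[-0.842, -0.54, 0.0], [-0.54, 0.842, -0.0], [0.0, -0.0, -1.0]]
force: [-0.1, 0.8, -0.0]
grip_width: 34.2
```

>>> send_rows --targets '[{"travel":[0,-0.001,0],"twist":-0.006,"grip":0.034},{"travel":[0,-0.002,0],"twist":-0.012,"grip":0.034},{"travel":[0,-0.002,0],"twist":-0.012,"grip":0.034},{"travel":[0,-0.002,0],"twist":-0.012,"grip":0.034}]'

```text
time_s: 21.05
eef_pos: [507.9, -41.6, 212.3]
eef_rot: [[-0.835, -0.55, -0.0], [-0.55, 0.835, -0.0], [0.0, -0.0, -1.0]]
force: [0.2, -0.2, 0.2]
grip_width: 33.9
```

Run:
```python
from h import *
arc([-.03]);i=snap('wrist','w13')
```

```text
r now 163.507734619618 theta tool 0.011872636608823317 z 212.28330127053266
[-0.0005, -0.0049, 0.0] -0.03
```

View pics/w13.png

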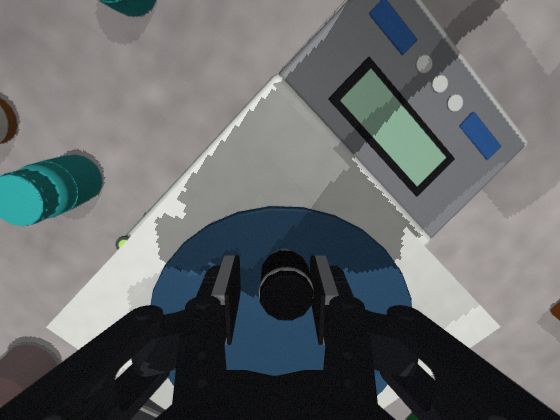

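>>> send_rows --targets '[{"travel":[0,-0.001,0],"twist":-0.006,"grip":0.034},{"travel":[-0.0002,-0.002,0],"twist":-0.012,"grip":0.034},{"travel":[-0.0002,-0.002,0],"twist":-0.012,"grip":0.034}]'

```text
time_s: 21.35
eef_pos: [509.1, -43.1, 212.3]
eef_rot: [[-0.828, -0.56, -0.0], [-0.56, 0.828, -0.0], [0.0, 0.0, -1.0]]
force: [0.1, -0.3, 0.1]
grip_width: 33.6
```

>>> send_rows --targets '[{"travel":[0,-0.001,0],"twist":-0.006,"grip":0.034},{"travel":[-0.0002,-0.002,0],"twist":-0.012,"grip":0.034},{"travel":[-0.0002,-0.002,0],"twist":-0.012,"grip":0.034}]'

```text
time_s: 21.6
eef_pos: [510.5, -44.7, 212.2]
eef_rot: [[-0.822, -0.57, -0.0], [-0.57, 0.822, -0.0], [0.0, -0.0, -1.0]]
force: [-0.4, 0.3, 0.7]
grip_width: 33.9
```

>>> send_rows --targets '[{"travel":[0,-0.001,0],"twist":-0.006,"grip":0.034},{"travel":[-0.0002,-0.0015,0],"twist":-0.01,"grip":0.034},{"travel":[-0.0002,-0.0015,0],"twist":-0.01,"grip":0.034}]'

```text
time_s: 21.85
eef_pos: [511.5, -45.8, 212.3]
eef_rot: [[-0.816, -0.578, -0.0], [-0.578, 0.816, -0.0], [0.0, -0.0, -1.0]]
force: [-0.1, -0.9, -0.2]
grip_width: 34.2
```

>>> send_rows --targets '[{"travel":[0,-0.001,0],"twist":-0.006,"grip":0.034},{"travel":[0,-0.001,0],"twist":-0.006,"grip":0.034},{"travel":[0,-0.001,0],"twist":-0.006,"grip":0.034}]'

```text
time_s: 22.1
eef_pos: [512.0, -46.3, 212.3]
eef_rot: [[-0.813, -0.583, -0.0], [-0.583, 0.813, 0.0], [-0.0, 0.0, -1.0]]
force: [-2.1, 1.6, -1.0]
grip_width: 34.2
```

>>> send_rows --targets '[{"travel":[0,-0.001,0],"twist":-0.006,"grip":0.034},{"travel":[0,-0.001,0],"twist":-0.006,"grip":0.034},{"travel":[0,-0.001,0],"twist":-0.006,"grip":0.034}]'

```text
time_s: 22.35
eef_pos: [512.1, -46.4, 212.2]
eef_rot: [[-0.809, -0.588, -0.001], [-0.588, 0.809, 0.002], [-0.0, 0.002, -1.0]]
force: [-3.1, 5.3, 0.4]
grip_width: 34.2
```

>>> send_rows --targets '[{"travel":[0,-0.001,0],"twist":-0.006,"grip":0.034},{"travel":[0,-0.001,0],"twist":-0.006,"grip":0.034},{"travel":[0,-0.001,0],"twist":-0.006,"grip":0.034}]'

```text
time_s: 22.6
eef_pos: [512.3, -46.4, 212.2]
eef_rot: [[-0.805, -0.593, -0.002], [-0.593, 0.805, 0.004], [-0.001, 0.004, -1.0]]
force: [-2.9, 5.9, 3.1]
grip_width: 34.0
```

Run:
```python
from h import *
arc([-.03]);i=snap('wrist','w14')
```

```text
r now 162.61405416559748 theta tool -0.027761666770281135 z 212.17348590592164
[0.0004, -0.0049, -0.0] -0.03
```

View pics/w14.png

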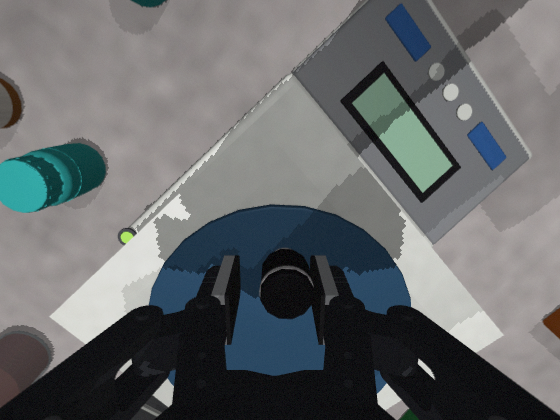

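At the stop: the tool no longer advances and the tangential force is about 6 N. Backing the pad off, opening and rising.

>>> send_rows --targets '[{"travel":[0,0.0015,0],"twist":0.01,"grip":0.034},{"travel":[0,0.003,0],"twist":0.015,"grip":0.036},{"travel":[0,0.0045,0],"twist":0.015,"grip":0.042},{"travel":[0,0.006,0],"twist":0.015,"grip":0.05},{"travel":[0,0.006,0],"twist":0.015,"grip":0.05},{"travel":[0,0.006,-0.01],"twist":0.015,"grip":0.05},{"travel":[0,0.006,-0.03],"twist":0.015,"grip":0.05},{"travel":[0,0.006,-0.06],"twist":0.015,"grip":0.05},{"travel":[0,0.006,-0.09],"twist":0.015,"grip":0.05},{"travel":[0,0.006,-0.1],"twist":0.015,"grip":0.05}]'

```text
time_s: 23.48
eef_pos: [512.1, -44.0, 317.9]
eef_rot: [[-0.814, -0.58, 0.008], [-0.58, 0.814, -0.002], [-0.005, -0.006, -1.0]]
force: [0.6, -0.0, 1.4]
grip_width: 50.0
```

Run:
```python
from h import *
i=snap('wrist','w15');s=robot.observe();print(np.round(s["eef_pos"],1),s["force"])
im=cv2.imread("pics/w15.png");h=cv2.cvtColor(im,cv2.COLOR_BGR2HSV);m=cv2.inRange(h,np.array((98,80,30)),np.array((116,255,200)));m[:150]=0;m[255:]=0;m[:,:150]=0;m[:,380:]=0
c=max(cv2.findContours(m,cv2.RETR_EXTERNAL,cv2.CHAIN_APPROX_NONE)[0],key=cv2.contourArea)[:,0,:];c=c[c[:,1]<250]
W=np.array([onz(i,p,185)[:2] for p in c.astype(float)]);hull=cv2.convexHull(W.astype(np.float32))[:,0]
A=np.c_[2*hull,np.ones(len(hull))];q=np.linalg.lstsq(A,(hull**2).sum(1),rcond=None)[0];print("disc",q[:2],np.sqrt(q[2]+q[:2]@q[:2]))
go([300,200,400])
```

```text
[512.6 -44.1 318.3] [0.78952723 0.18143739 0.78888295]
disc [547.21107757 -17.55828735] 75.30695209619329
travel [0.0309, 0.3215, -0.0843]
```

View pics/w15.png

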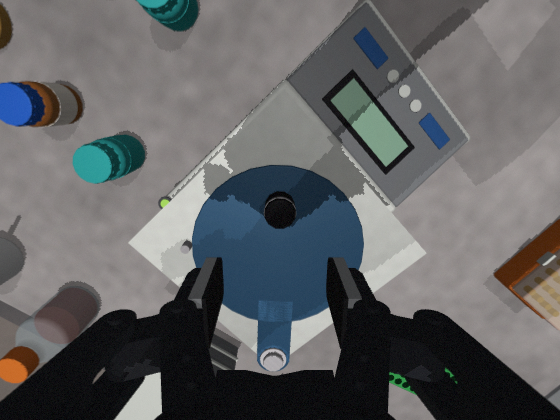

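>>> send_rows --targets '[{"travel":[0.003,0.03,-0.01],"twist":0,"grip":0.05},{"travel":[0.006,0.065,-0.02],"twist":0,"grip":0.05},{"travel":[0.01,0.1,-0.03],"twist":0,"grip":0.05},{"travel":[0.013,0.135,-0.04],"twist":0,"grip":0.05},{"travel":[0.016,0.17,-0.05],"twist":0,"grip":0.05},{"travel":[0.02,0.205,-0.06],"twist":0,"grip":0.05},{"travel":[0.023,0.24,-0.07],"twist":0,"grip":0.05},{"travel":[0.026,0.27,-0.08],"twist":0,"grip":0.05},{"travel":[0.028,0.28,-0.08],"twist":0,"grip":0.05},{"travel":[0.028,0.28,-0.08],"twist":0,"grip":0.05}]'

```text
time_s: 24.37
eef_pos: [323.1, 169.6, 392.3]
eef_rot: [[-0.812, -0.584, 0.001], [-0.584, 0.812, 0.0], [-0.001, -0.0, -1.0]]
force: [-0.2, -1.1, -1.3]
grip_width: 50.0
```

Run:
```python
from h import *
snap('top','t16');snap('side','s16')
a=cv2.imread("pics/t16.png")[130:290,200:400];b=cv2.imread("pics/s16.png")[140:340,190:390]
a=cv2.resize(a,(400,320),interpolation=cv2.INTER_CUBIC);b=cv2.resize(b,(400,400),interpolation=cv2.INTER_CUBIC)
o=np.zeros((400,800,3),np.uint8);o[:320,:400]=a;o[:,400:]=b;cv2.imwrite("pics/f16.png",o)
```

```text
(no output)
```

View pics/f16.png

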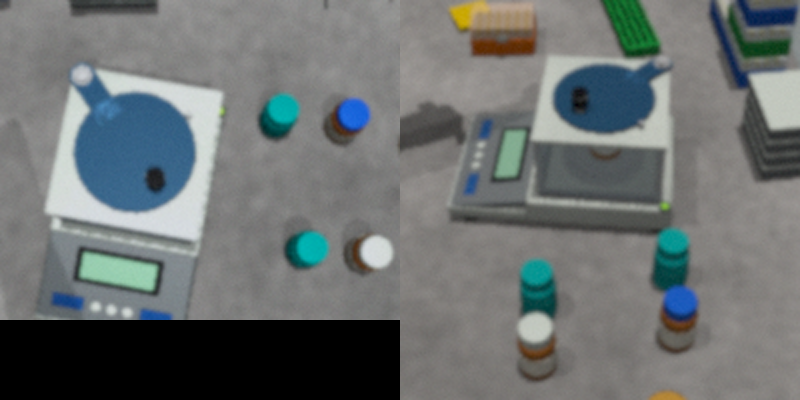

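The cover is centred over the port (disc at crop (135,152)). Through the glass at (605,152) the jar's foot is visible, standing on the pan. The other jars have not moved. Handing in.

```bash
python3 -c "
from bench import robot
print(robot.job_done())"
```

```text
the job is handed in; nothing more can be done
None
```

The orange-capped jar is on the weighing pan with the cover closed over it, and the job was handed in after about 24 s of robot time.

- **Cover opened:** I swung it on its knob, held loosely between the fingers, to about 1.57 rad, where the port was wholly clear.
- **Jar placed:** I lifted it by its cap and lowered it through the port until the wrist force read about zero, then let go. The placing check put its cap at (548.5, -16.3), within 1–2 mm of the estimated pan centre.
- **Cover closed:** I pushed it back to its stop, about 6 N at the knob, and backed the fingers off. The disc then measured (547.2, -17.6) against a port centre of about (548, -17).
- **Final pictures:** The jar's foot shows on the pan through the glass, and the neighbouring jars are unmoved. The arm touches nothing.

**Checks that disagreed or fell short:**
- Two wrist-view port-centre estimates, each from points on the left and right rims, came out 5–7 mm off in x, because I picked the rim points by eye. I used the plate edge, front rim and top view instead, which agreed within 2 mm.
- The pan's sinking was not measured directly; I inferred it from the force and height readings.

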